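# Load the plate feeder and index it three notches

## Task

Load the flat sample plate on the plate feeder: keeping it level, lower it over the carriage's two guide pins until it lies flat on the carriage, and let go. Then feed it to the reading head with exactly three full strokes of the ratchet lever: push its upright black handle to the end stop and let it spring all the way back, three times, no more. Leave the other things on the bench where they stand.

Things in the scene. Friction and masses are not known exactly. Their poses are not given: they have to be found in the camera images.
- feeder: Plate feeder, fixed (place and yaw vary): metal base 165 x 300 x 14 mm with sliding carriage, white reading head at its -y end, ratchet lever at its front. Origin on the bench; z up, -x front (lever handle), the carriage feeds along -y. Head 116 mm high; its jaw overhangs y -63 to -167 mm, x -21 to 65 mm, underside 73 mm up. The rest is at most 85 mm high.
- carriage_top (a point): Centre of the carriage's flat top, 35 mm above the bench, axes as the feeder's; at (22, 40, 35) mm of the feeder when the carriage is home; moves with it. The carriage is 80 (x) x 150 (y) x 14 mm. Two guide pins stand on it at y = +50 and -50 mm (x = 0): diameter 9 mm, 26 mm high, the upper 11 mm tapering to 2.4 mm.
- carriage (a joint): How far the carriage is fed, m along the feeder's -y: 0 home, a notch is 0.012, end of travel 0.052. Starts 0 to 4 mm past home. It slides stiffly (8 N) and stays where left; the lever's pawl pushes it by its teeth. Each full stroke brings it to the next whole notch (0.012, 0.024, 0.036), also when it starts a little past home.
- lever (a joint): Angle of the ratchet lever, rad: 0 at rest, 0.54 at the end stop. Grows as the handle is pushed toward the feeder's +y (clockwise from above). Takes about 6 N at the handle; a spring brings it back when let go. The pawl catches the next tooth only after a stroke beyond about 0.50 and a return below about 0.05.
- lever_handle (a point): Point on the axis of the lever's upright black handle, 64 mm above the bench: a round post of diameter 20 mm from 39 to 79 mm above the bench, rounded to its top at 85 mm, 85 mm from the pivot; the lever arm under it is 30 mm high at most. At rest it lies at (-132, 17) mm of the feeder (x, y), at the end stop at (-132, 63) mm.
- lever_pivot (a point): The lever's pivot axis (vertical), fixed on the feeder at (-50, 40) mm, 31 mm above the bench.
- plate: Loose aluminium sample plate, 70 (x) x 160 (y) x 8 mm, about 0.24 kg, lying flat on the bench. Origin at the centre of its underside, z up. Two through holes of diameter 12 mm at y = +50 and -50 mm (x = 0) fit the guide pins; either way round is right. A black grip block stands at its centre: 16 mm thick (x), 44 mm long (y), 8 to 52 mm above the underside.
- jar: Bystander: white open plastic jar, 69 mm diameter, 134 mm high; origin at the centre of its underside.
- beaker: Bystander: small glass beaker, 51 mm diameter, 52 mm high; origin at the centre of its underside.
- vial: Bystander: small vial with a white cap, 27 mm diameter, 60 mm high; origin at the centre of its underside.
- tipbox: Bystander: box of pipette tips, 71 x 115 x 52 mm; origin at the centre of its underside.
- timer: Bystander: white lab timer, 24 x 64 x 52 mm; origin at the centre of its underside.
- hygrometer: Bystander: white room hygrometer on a foot, 84 x 110 x 80 mm; origin at the centre of its underside.

How it is judged (in metres and radians):
On the way, in this order (a step that is already met when the one before it is completed fails the run):
1. the sample plate lies flat on the carriage over both guide pins, let go, with the carriage not yet fed (z of plate in the frame of carriage_top below 0.002 m and horizontal distance between plate and carriage_top below 0.004 m and angle between the x axis of plate and the x axis of carriage_top, either way round below 0.06 rad and angle between plate's own z axis and vertical below 0.03 rad and contact force between the fingers and plate below 0.1 N and value of joint carriage below 0.009 m), for 0.2 s.
2. the lever is at its end stop for the first stroke and the carriage stands 1 notch(es) along (value of joint lever above 0.49 rad and value of joint carriage between 0.009 and 0.015 m).
3. the lever has sprung back after the first stroke and the carriage still stands 1 notch(es) along (value of joint lever below 0.08 rad and value of joint carriage between 0.009 and 0.015 m).
4. the lever is at its end stop for the second stroke and the carriage stands 2 notch(es) along (value of joint lever above 0.49 rad and value of joint carriage between 0.021 and 0.027 m).
5. the lever has sprung back after the second stroke and the carriage still stands 2 notch(es) along (value of joint lever below 0.08 rad and value of joint carriage between 0.021 and 0.027 m).
6. the lever is at its end stop for the third stroke and the carriage stands 3 notch(es) along (value of joint lever above 0.49 rad and value of joint carriage between 0.033 and 0.039 m).
At the end, for the whole second after the job is handed in: The sample plate lies flat on the carriage over both guide pins (within 2 mm of flush, 4 mm of centred, 0.06 rad of square), the carriage stands three notches along (36 mm, within 3 mm), the lever has sprung back home (below 0.08 rad), and everything is at rest (z of plate in the frame of carriage_top below 0.002 m and horizontal distance between plate and carriage_top below 0.004 m and angle between the x axis of plate and the x axis of carriage_top, either way round below 0.06 rad and angle between plate's own z axis and vertical below 0.03 rad and value of joint carriage between 0.033 and 0.039 m and value of joint lever below 0.08 rad and linear speed of plate below 0.02 m/s and velocity of joint carriage below 0.01 m/s); the robot touches nothing.
It fails at once if the sample plate is tipped more than 20 degrees (angle between plate's own z axis and vertical above 0.35 rad).
It fails at once if a bystander is shifted more than 30 mm or knocked over (distance of any of jar, beaker, vial, tipbox, timer, hygrometer from where it was at the start of the episode above 0.03 m or angle between any of jar, beaker, vial, tipbox, timer, hygrometer's own z axis and vertical above 0.5 rad).
It also fails if it takes over 64 s, if anything falls off the work surface, if the arm or the gripper's body presses on something with over 40 N, if the wrist force passes 120 N, or if a joint passes its speed limit or range.

## Robot

A 6-joint arm with a two-finger parallel gripper is mounted at the origin on a cart in front of the work surface, level with it; the furniture and walls round the work are solid. World frame = base frame: x ahead of the robot, y to its left, z up, the work surface at z = 0. Lengths are in mm, angles in rad, forces in N, time in s.
With the tool pointing down it reaches from about 350 to 875 mm from the base axis. Payload 4.2 kg.
Tool frame: the origin (TCP) lies between the finger pads; the fingertips stand 25 mm ahead of it and the grasp point (between the pads) lies 6 mm ahead of it; z points along the fingers, y is the line along which they close (so a half turn about z gives the same grasp; the last joint's range is limited). The gripper opens to 85 mm and grips with 20 to 120 N. Pads are 22 mm wide; open, the fingers measure 114 mm over their backs; the gripper's body (76 mm by 85 mm) begins 54 mm behind the grasp point. The pads swing forward as they close: fully open they stand 13 mm farther back than shut.
Start: joints at [-0.967, 0.385, 0.008, 0, -1.194, -0.259], TCP at [211.27, -588.187, 256.312] pointing down, gripper open.
Joint ranges: [-3.14, 3.14], [-1.21, 2.06], [-1.07, 1.41], [-3.16, 2.05], [-2.99, -0.16], [-3.1, 3.1]. Speed limits (rad/s): [2.79, 2.79, 3.14, 3.14, 3.14, 3.14].

## Interface

Orientations are given as a unit quaternion [x, y, z, w].
In Python, from bench import read_state, get_image, job_done gives the robot as it stands.
- The arm moves only by the tool play_rows, never from a script. Its argument "series" is a list of rows, each a list of 6 numbers: the shift along the world's x, y, z in mm, then the turn, a rotation vector about the world's x, y, z in units of 6 degrees (1.0 is 6 degrees). A call has 1 to 20 rows; each row shifts and turns the commanded pose from where the row before left it; what a row does not reach is not made up. A row lasts 1/12 s, in which the tool goes at most 41.7 mm and 7.16 degrees, less where a joint would pass 70% of its speed; a pose out of reach is approached as far as the arm can. A call is refused whole if a number of a shift passes 41.7 or a number of a turn 1, either way. A call with a gripper value outside its range is refused whole. "gripper" is the opening, from 0 (shut) to 1 (fully open), set as the call begins (left out, the last holds). The fingers move at their own pace and stop on an object; the grip force is fixed at half the most. Time passes only in rows, so rows that do not move let the fingers close. It gives the time, the measured TCP pose, the force, the opening and the grip force at its end, in the units of the state.
- read_state(): the state, without advancing time (a new reading comes with each control period).
- get_image(name): name is "scene" or "top" or "wrist"; returns a dict with "image" (400x640x3 uint8, red, green, blue), "fx", "fy", "cx", "cy" (pixels), "eye" and "rotation" of the camera in the world. Camera axes: x right, y down, z forward; pixel columns grow to the right and rows downward; lengths in mm; the calibration is good to about 2 mm. A picture is of the moment at which its call begins. There is no depth.
- job_done(): hands the job in; it is judged then, once.
The state is a dict: "clock": time; "joints": joint angles; "joint_vel": joint speeds; "joint_efforts": joint torques, N m; "position": TCP position; "ee_rot": TCP orientation; "contact_force": force on the tool from outside, world axes, zero at the start; "wrist_torque": the same for the moment, N m; "gripper_width": finger opening in mm; "grasp_force": force on a finger pad.
Only numpy, scipy, OpenCV 4.12 (cv2) and the standard library are available. Lean on these libraries where they do the work, as an engineer would, in place of code of your own. Each camera call takes 0.05 s, during which the arm holds its last target. There are 200 camera calls.

## Working session

There is one attempt and no reset: what is moved stays moved. The work goes in short steps, Python scripts to look and compute and a tool call to move; the robot and the scene stay as the last step left them, time stands still between calls to the robot, and variables do not carry over. Pictures are saved under pics/ and viewed, at most 10 in all, crops included, and the job is handed in when it is done.

Besides the shell and the picture viewer there is one more tool, called after "Call:" by a JSON object that holds its "fn" and its "kwargs". play_rows: Moves the arm, as the interface text tells. Its arguments: {"type":"object","properties":{"series":{"type":"array","items":{"type":"array","items":{"type":"number"}}},"gripper":{"type":"number"}},"required":["series"]}

```bash
mkdir -p pics; python3 - <<'E'
from bench import *
import cv2,numpy as np,pickle
s=read_state();print(s['clock'],s['position'],s['ee_rot'],s['gripper_width'])
for n in ('scene','top'):
    d=get_image(n);pickle.dump(d,open(f'pics/{n}0.pkl','wb'));cv2.imwrite(f'pics/{n}0.png',d['image'][:,:,::-1])
    print(n,d['fx'],d['fy'],d['cx'],d['cy'],d['eye'],np.round(d['rotation'],4).tolist())
E
```

```text
0.0 [ 211.07092796 -587.69889594  255.22235188] [-1.71448834e-01  9.85192409e-01  1.07489751e-03 -2.41906181e-04] 85.31933017576513
scene 380.0862848003317 380.0862848003317 328.79813555888444 205.88724405865574 [-253.32891425  825.85903623  590.00547789] [-0.2845, 0.7874, -0.5096, 0.1985]
top 379.511348142322 379.511348142322 318.9319877873608 196.52563313317862 [ 443.34370182  -13.19974523 1103.81218217] [-0.698, 0.7151, -0.0292, 0.0233]
```

View pics/top0.png

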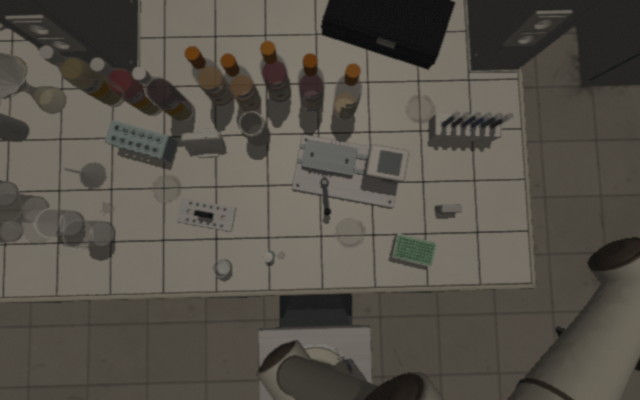

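View pics/scene0.png

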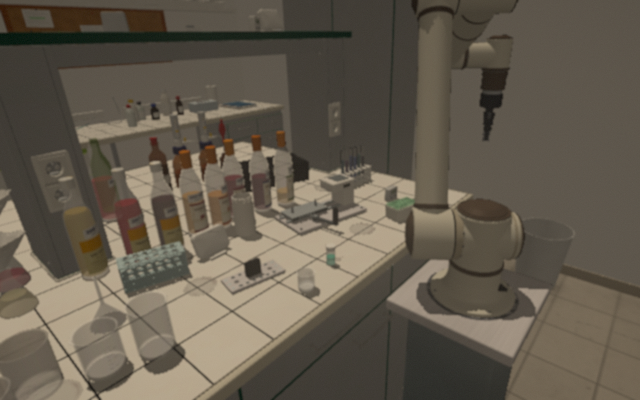

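The top view shows the plate at about (206,215), the feeder at (345,172) and the lever handle at (326,212). The jar, tipbox, hygrometer and bottles are around them. I'll zoom in on these.

```bash
cat > h.py <<'E'
import cv2,numpy as np,pickle
from scipy.spatial.transform import Rotation as R
def ray(d,u,v):
    r=R.from_quat(d['rotation']).as_matrix()@np.array([(u-d['cx'])/d['fx'],(v-d['cy'])/d['fy'],1]);return np.array(d['eye']),r
def onz(d,u,v,z):
    e,r=ray(d,u,v);return e+r*(z-e[2])/r[2]
def proj(d,p):
    c=R.from_quat(d['rotation']).as_matrix().T@(np.array(p)-d['eye']);return d['fx']*c[0]/c[2]+d['cx'],d['fy']*c[1]/c[2]+d['cy']
E
python3 - <<'E'
from h import *
d=pickle.load(open('pics/top0.pkl','rb'));im=d['image'][:,:,::-1]
a=cv2.resize(im[190:240,170:245],None,fx=7,fy=7,interpolation=cv2.INTER_CUBIC)
b=cv2.resize(im[130:220,285:415],None,fx=6,fy=6,interpolation=cv2.INTER_CUBIC)[:,:780]
a=cv2.resize(im[195:235,170:245],None,fx=6,fy=6,interpolation=cv2.INTER_CUBIC)
c=np.zeros((600,780,3),np.uint8)
b=cv2.resize(im[132:222,285:415],None,fx=4,fy=4,interpolation=cv2.INTER_CUBIC)
c[:240,:450]=a;c[240:,:520]=b
c=np.clip(c*1.8,0,255).astype(np.uint8)
cv2.imwrite('pics/z.png',c)
for n,u,v,z in [('plate',206,215,8),('handle',326.5,212,85),('pin?',330,155,40)]:print(n,onz(d,u,v,z).round())
E
```

```text
plate [479. 303.   8.]
handle [477. -42.  85.]
pin? [640. -57.  40.]
```

View pics/z.png

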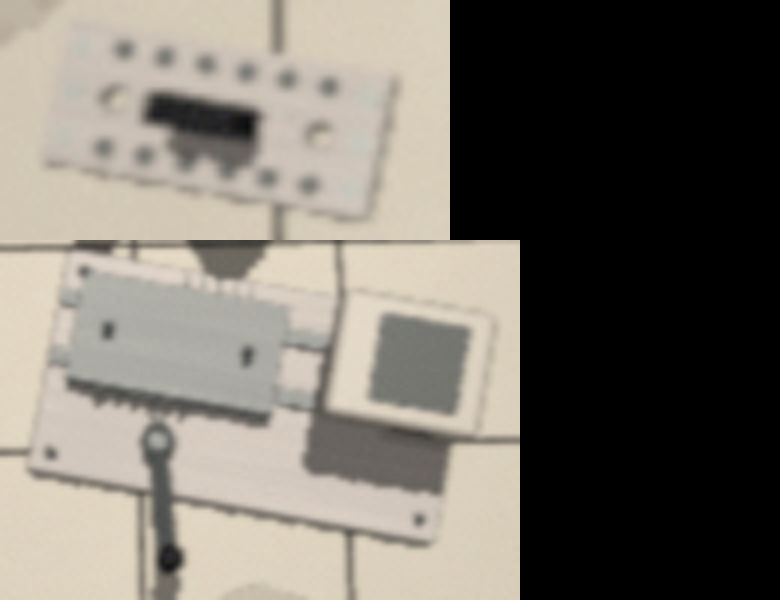

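The crop shows plate holes near (189,211) and (223,217), carriage pins near (312,155) and (347,161), and the lever pivot and handle near (324,182) and (327,211).

```bash
python3 - <<'E'
from h import *
d=pickle.load(open('pics/top0.pkl','rb'))
f=lambda x,y,s,u,v:((x+.5)/s-.5+u,(y+.5)/s-.5+v)
def seg(n,a,b,z):
    p,q=onz(d,*a,z),onz(d,*b,z);w=q-p;print(n,p.round(1),q.round(1),'mid',((p+q)/2).round(1),'len',np.linalg.norm(w).round(1),'ang',np.arctan2(w[1],w[0]).round(3))
seg('holes',f(113,97,6,170,195),f(320,134,6,170,195),4)
seg('pins',f(108,91,4,285,132),f(247,116,4,285,132),52)
seg('carr far',f(80,33,4,285,132),f(290,68,4,285,132),35)
seg('carr near',f(65,136,4,285,132),f(270,175,4,285,132),35)
seg('base front',f(30,228,4,285,132),f(435,302,4,285,132),14)
seg('base left',f(70,8,4,285,132),f(30,228,4,285,132),14)
seg('lever',f(157,200,4,285,132),f(170,317,4,285,132),31)
print('piv',onz(d,*f(157,200,4,285,132),40),'handle',onz(d,*f(170,316,4,285,132),82))
# bystanders
for n,u,v,z in [('jar',252,123,134),('hygro',205,145,60),('vial',269,257,60),('beak',223,267,52)]:print(n,onz(d,u,v,z).round())
E
```

```text
holes [492.9 354.8   4. ] [472.7 255.4   4. ] mid [482.8 305.1   4. ] len 101.4 ang -1.771
pins [640.5  -5.4  52. ] [ 620.6 -102.2   52. ] mid [630.5 -53.8  52. ] len 98.9 ang -1.774
carr far [686.   13.8  35. ] [ 657.3 -135.4   35. ] mid [671.6 -60.8  35. ] len 151.9 ang -1.761
carr near [612.1  26.   35. ] [ 580.8 -118.7   35. ] mid [596.4 -46.4  35. ] len 148.1 ang -1.784
base front [549.1  53.4  14. ] [ 488.8 -236.7   14. ] mid [518.9 -91.7  14. ] len 296.3 ang -1.776
base left [709.4  21.2  14. ] [549.1  53.4  14. ] mid [629.3  37.3  14. ] len 163.5 ang 2.943
lever [565.3 -38.2  31. ] [481.9 -45.3  31. ] mid [523.6 -41.8  31. ] len 83.7 ang -3.057
piv [564.28390534 -38.01135437  40.        ] handle [480.78505278 -43.79189968  82.        ]
jar [711. 147. 134.]
hygro [672. 290.  60.]
vial [359. 117.  60.]
beak [335. 244.  52.]
```

Call:
{"fn": "play_rows", "kwargs": {"series": [[18,31,0,0,0,0.4],[18,31,0,0,0,0.4],[18,31,0,0,0,0.4],[18,31,0,0,0,0.4],[18,31,0,0,0,0.4],[18,31,0,0,0,0.4],[18,31,0,0,0,0.4],[18,31,0,0,0,0.4],[18,31,0,0,0,0.4],[18,31,0,0,0,0.4],[18,31,0,0,0,0.4],[18,31,0,0,0,0.4],[18,31,0,0,0,0.4],[18,31,0,0,0,0.4],[18,31,0,0,0,0.4]], "gripper": 1}}

```text
clock: 1.35
position: [481.5, -121.4, 256.1]
ee_rot: [-0.469, 0.883, 0.0, -0.0]
contact_force: [-0.3, -0.2, 0.3]
gripper_width: 85.4
grasp_force: 0.0
```

Call:
{"fn": "play_rows", "kwargs": {"series": [[0,36,-4,0,0,0.35],[0,36,-4,0,0,0.35],[0,36,-4,0,0,0.35],[0,36,-4,0,0,0.35],[0,36,-4,0,0,0.35],[0,36,-4,0,0,0.35],[0,36,-4,0,0,0.35],[0,36,-4,0,0,0.35],[0,36,-4,0,0,0.35],[0,36,-4,0,0,0.35],[0,36,-4,0,0,0.3],[0,32,0,0,0,0],[0,0,0,0,0,0],[0,0,0,0,0,0]]}}

```text
clock: 2.52
position: [480.7, 306.1, 211.3]
ee_rot: [-0.634, 0.773, -0.0, -0.001]
contact_force: [-0.2, -1.3, -0.1]
gripper_width: 85.5
grasp_force: 0.0
```

```bash
python3 - <<'E'
from bench import *
from h import *
s=read_state();print(s['clock'],s['position'],s['ee_rot'],np.round(s['joints'],2),s['contact_force'])
m=R.from_quat(s['ee_rot']).as_matrix();print(m.round(4).tolist())
d=get_image('wrist');pickle.dump(d,open('pics/w1.pkl','wb'));cv2.imwrite('pics/w1.png',np.clip(d['image'][:,:,::-1]*1.5,0,255))
print(d['eye'],d['fx'])
E
```

```text
2.5167 [480.71601749 306.10610664 211.28129497] [-6.33957961e-01  7.73366967e-01 -3.23327104e-05 -9.14268770e-04] [ 0.85  0.33 -0.2  -0.   -1.05 -1.05] [-0.16558918 -1.3397395  -0.13224878]
[[-0.1962, -0.9806, -0.0014], [-0.9806, 0.1962, -0.0012], [0.0015, 0.0011, -1.0]]
[467.09030845 236.39618178 328.06494796] 349.01775210724026[ WARN:0@0.629] global loadsave.cpp:1063 imwrite_ Unsupported depth image for selected encoder is fallbacked to CV_8U.
```

View pics/w1.png

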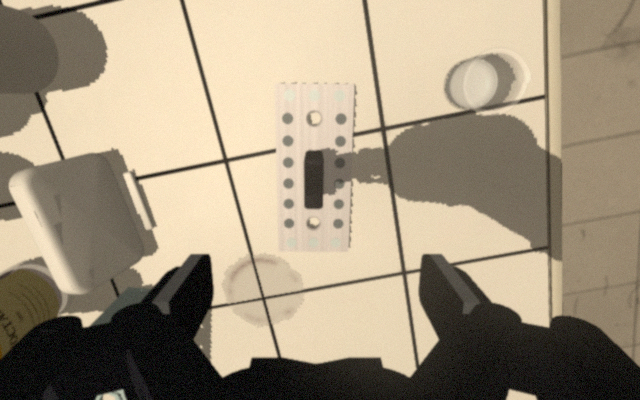

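The wrist view shows the plate with holes at (315,118) and (314,223) and the grip block between them. The fingers stand well to either side.

```bash
python3 - <<'E'
from h import *
d=pickle.load(open('pics/w1.pkl','rb'));im=d['image']
a,b=onz(d,315,118,8),onz(d,314,223,8)
print(a,b,(a+b)/2,np.linalg.norm(a-b),np.arctan2(*(b-a)[1::-1]))
c=[onz(d,*p,8) for p in [(278,83),(355,83),(351,250),(279,250)]]
print(np.round(c,1),np.mean(c,0))
g=im.max(2);m=((g<45)).astype(np.uint8);m[:140]=0;m[230:]=0;m[:,:290]=0;m[:,345:]=0
cs,_=cv2.findContours(m,0,1);k=max(cs,key=cv2.contourArea);print(cv2.boundingRect(k),cv2.minAreaRect(k))
for z in(52,):
  q=[onz(d,*p,z) for p in cv2.boxPoints(cv2.minAreaRect(k))];print(np.round(q,1),np.mean(q,0))
E
```

```text
[471.09755754 253.1828725    8.        ] [491.7849609  350.88440867   8.        ] [481.44125922 302.03364059   8.        ] 99.86770663303592 1.3621374255410927
[[496.8 217.6   8. ]
 [431.  230.8   8. ]
 [461.3 386.1   8. ]
 [531.6 372.    8. ]] [480.19896063 301.64615149   8.        ]
(306, 151, 17, 57) ((313.9999694824219, 178.99998474121094), (15.999998092651367, 55.99999237060547), 0.0)
[[492.1 320.   52. ]
 [482.6 274.5  52. ]
 [470.2 277.   52. ]
 [479.1 322.6  52. ]] [480.98332236 298.54829971  52.        ]
```

Call:
{"fn": "play_rows", "kwargs": {"series": [[0.4,-3,-25,0,0,-0.1],[0,0,-30,0,0,0],[0,0,-30,0,0,0],[0,0,-30,0,0,0],[0,0,-30,0,0,0],[0,0,-20,0,0,0],[0,0,-8,0,0,0],[0,0,0,0,0,0],[0,0,0,0,0,0]]}}

```text
clock: 3.32
position: [482.3, 301.4, 40.1]
ee_rot: [-0.629, 0.778, -0.0, 0.0]
contact_force: [1.1, 0.6, 0.2]
gripper_width: 85.8
grasp_force: 0.0
```

Call:
{"fn": "play_rows", "kwargs": {"series": [[0,0,0,0,0,0],[0,0,0,0,0,0],[0,0,0,0,0,0],[0,0,0,0,0,0],[0,0,0,0,0,0],[0,0,0,0,0,0],[0,0,0,0,0,0],[0,0,0,0,0,0],[0,0,0,0,0,0],[0,0,0,0,0,0]], "gripper": 0}}

```text
clock: 4.15
position: [481.9, 302.2, 39.9]
ee_rot: [-0.629, 0.777, -0.0, 0.0]
contact_force: [-0.9, -0.9, 5.5]
gripper_width: 15.3
grasp_force: 59.6
```

Call:
{"fn": "play_rows", "kwargs": {"series": [[0,0,8,0,0,0],[0,0,20,0,0,0],[0,0,30,0,0,0],[0,0,35,0,0,0],[2,-10,35,0,0,0],[4,-20,30,0,0,0],[4,-30,22,0,0,0],[4,-32,0,0,0,0],[6,-32,0,0,0,0],[6,-32,0,0,0,0],[6,-32,0,0,0,0],[6,-32,0,0,0,0],[5,-30,0,0,0,0],[4,-20,0,0,0,0],[2,-10,0,0,0,0],[0,0,0,0,0,0],[0,0,0,0,0,0],[0,0,0,0,0,0]]}}

```text
clock: 5.65
position: [530.3, 22.4, 218.9]
ee_rot: [-0.629, 0.777, 0.0, -0.0]
contact_force: [0.3, 1.1, -2.6]
gripper_width: 15.6
grasp_force: 58.7
```

```bash
python3 - <<'E'
from bench import *
from h import *
s=read_state();pickle.dump(s,open('pics/s2.pkl','wb'));print(s['clock'],s['position'],s['ee_rot'],s['gripper_width'],s['contact_force'],np.abs(s['joint_vel']).max())
d=get_image('wrist');pickle.dump(d,open('pics/w2.pkl','wb'));cv2.imwrite('pics/w2.png',np.clip(d['image'][:,:,::-1]*1.5,0,255).astype(np.uint8))
print(d['eye'])
E
```

```text
5.65 [530.32129156  22.43992553 218.929847  ] [-6.29191497e-01  7.77250182e-01  3.48171394e-04 -3.05967459e-04] 15.634999583058189 [ 0.25621205  1.0781738  -2.57708472] 0.01157473916770859
[515.79704322 -47.24543184 335.62381391]
```

View pics/w2.png

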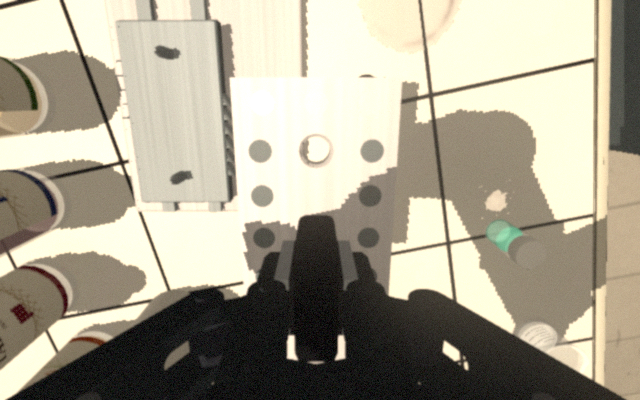

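The wrist view shows both pins, at about (168,51) and (181,177), and the held plate's forward hole at (316,149). I'll enlarge the pins.

```bash
python3 - <<'E'
from h import *
d=pickle.load(open('pics/w2.pkl','rb'));im=d['image'][:,:,::-1]
z=lambda r0,r1,c0,c1,f:cv2.resize(im[r0:r1,c0:c1],None,fx=f,fy=f,interpolation=cv2.INTER_CUBIC)
c=np.zeros((600,800,3),np.uint8)
c[:280,:320]=z(35,70,148,188,8);c[300:580,:320]=z(160,195,160,200,8)
c[:340,340:740]=z(70,155,225,325,4);c[340:600,340:800]=z(95,160,300,415,4)
cv2.imwrite('pics/z2.png',np.clip(c*1.3,0,255).astype(np.uint8))
E
```

```text
(no output)
```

View pics/z2.png

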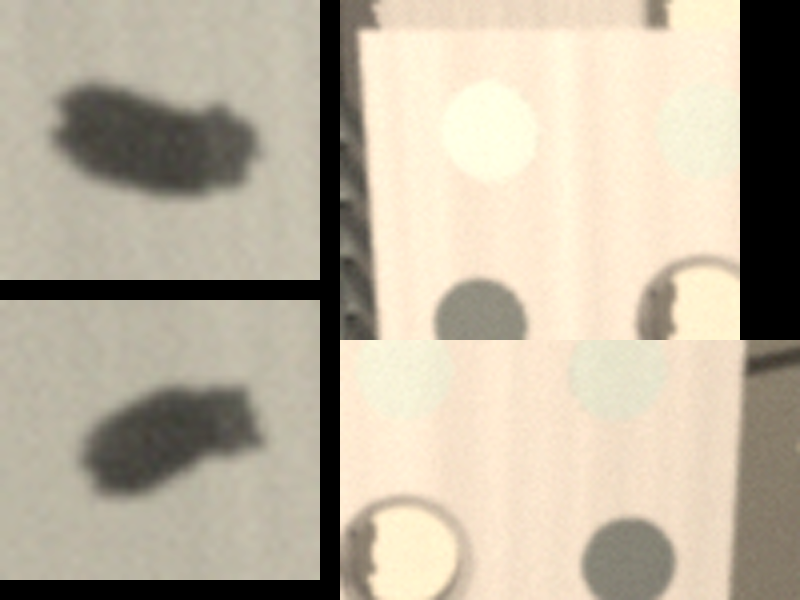

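```bash
python3 - <<'E'
from h import *
d=pickle.load(open('pics/w2.pkl','rb'));t=pickle.load(open('pics/top0.pkl','rb'))
w=lambda x,y,s,u,v:((x+.5)/s-.5+u,(y+.5)/s-.5+v)
# carriage corners in wrist image refined: approx
for n,p in [('c00',(117,20)),('c10',(217,20)),('c11',(231,201)),('c01',(142,203))]: print(n,onz(d,*p,35).round(1))
for n,a in [('pin1',(148,35)),('pin2',(160,160))]:
    for q in [(60,130),(150,140),(190,150),(250,145)] if n=='pin1' else [(95,470),(150,440),(190,420),(250,420)]:
        yy=q[1] if n=='pin1' else q[1]-300
        u,v=w(q[0],yy,8,*a);print(n,q,(round(u,1),round(v,1)),onz(d,u,v,35).round(1)[:2],onz(d,u,v,61).round(1)[:2])
for p in [(640.5,-5.4),(620.6,-102.2)]:
    print([np.round(proj(d,(*p,z)),1) for z in(35,61)],[np.round(proj(t,(*p,z)),1) for z in(35,61)])
# shadow direction: hole/plate
h=w(706-340,320,4,225,70);print('hole',h)
s=pickle.load(open('pics/s2.pkl','rb'));zt=s['position'][2]-39.9+8
for q in [(316,149),(232.5,77.5),(402,80)]: print(zt,onz(d,*q,zt).round(1))
E
```

```text
c00 [ 655.7 -136.7   35. ]
c10 [ 579.2 -120.4   35. ]
c11 [609.   24.3  35. ]
c01 [687.9   9.4  35. ]
pin1 (60, 130) (155.1, 50.8) [ 634.  -109.2] [ 623.8 -103.8]
pin1 (150, 140) (166.3, 52.1) [ 625.5 -106.4] [ 616.  -101.3]
pin1 (190, 150) (171.3, 53.3) [ 621.9 -104.7] [612.7 -99.7]
pin1 (250, 145) (178.8, 52.7) [ 615.9 -103.9] [607.2 -99. ]
pin2 (95, 470) (171.4, 180.8) [655.4  -4.6] [643.3  -8.3]
pin2 (150, 440) (178.3, 177.1) [648.4  -6.6] [636.9 -10.1]
pin2 (190, 420) (183.3, 174.6) [643.4  -7.8] [632.3 -11.2]
pin2 (250, 420) (190.8, 174.6) [636.9  -6.4] [626.4 -10. ]
[array([187.3, 176.5]), array([175.9, 183.5])] [array([311.7, 155.5]), array([311.6, 153.8])]
[array([173.9,  56.2]), array([160. ,  52.2])] [array([345.9, 161.6]), array([346.6, 160.1])]
hole (316.125, 149.625)
187.02984699773262 [520.1 -26.6 187. ]
187.02984699773262 [547.  -61.8 187. ]
187.02984699773262 [480.3 -46.6 187. ]
```

Call:
{"fn": "play_rows", "kwargs": {"series": [[8,-6,0,0,0,0],[16,-12,0,0,0,0],[20,-16,0,0,0,0],[20,-16,0,0,0,0],[20,-15,0,0,0,0],[12,-9,0,0,0,0],[6.8,-4.4,0,0,0,0],[0,0,-15,0,0,0],[0,0,-25,0,0,0],[0,0,-25,0,0,0],[0,0,-25,0,0,0],[0,0,-15,0,0,0],[0,0,-8,0,0,0],[0,0,0,0,0,0],[0,0,0,0,0,0],[0,0,0,0,0,0]]}}

```text
clock: 7.03
position: [634.6, -56.2, 107.9]
ee_rot: [-0.629, 0.777, -0.001, 0.001]
contact_force: [-0.7, 0.5, -2.1]
gripper_width: 15.3
grasp_force: 58.9
```

```bash
python3 - <<'E'
from bench import *
from h import *
s=read_state();pickle.dump(s,open('pics/s3.pkl','wb'));print(s['clock'],s['position'],s['ee_rot'],s['gripper_width'],s['contact_force'])
d=get_image('wrist');pickle.dump(d,open('pics/w3.pkl','wb'))
t=get_image('top');pickle.dump(t,open('pics/t3.pkl','wb'))
c=np.zeros((600,800,3),np.uint8)
a=d['image'][:,:,::-1];c[:400,:640]=a
p=np.array(s['position']);h=p+[-.2065*50,-.978*50,-32]
u,v=map(int,proj(d,h));print('hole at',proj(d,h),'pin if aligned',proj(d,h-[0,0,13]))
z=cv2.resize(a[max(v-25,0):v+25,u-25:u+25],None,fx=7,fy=7,interpolation=cv2.INTER_CUBIC);c[600-z.shape[0]:,800-z.shape[1]:]=z
b=t['image'][130:180,290:370,::-1];c[400:600,:320]=cv2.resize(b,None,fx=4,fy=4,interpolation=cv2.INTER_CUBIC)
cv2.imwrite('pics/z3.png',np.clip(c*1.3,0,255).astype(np.uint8))
E
```

```text
7.0333 [634.61767266 -56.24226635 107.91911365] [-0.62936483  0.77710847 -0.00095622  0.00119348] 15.344993273030132 [-0.71684995  0.51103071 -2.05338715]
hole at (np.float64(316.61902482070116), np.float64(149.1682288343131)) pin if aligned (np.float64(316.6614884123376), np.float64(145.13983484757603))
```

View pics/z3.png

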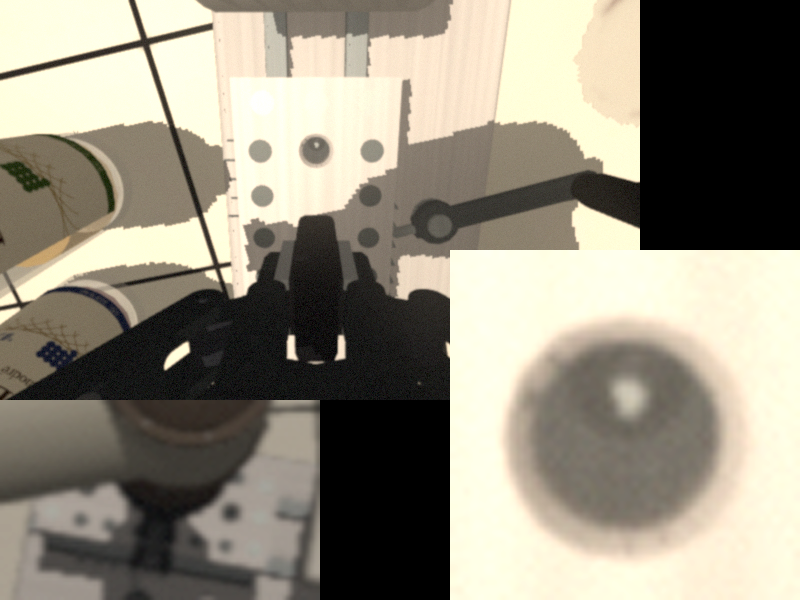

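The pin tip sits inside the forward hole, within about 0.5 mm of where it should be, so I'll lower the plate.

Call:
{"fn": "play_rows", "kwargs": {"series": [[0,-0.4,-3,0,0,0],[0,0,-3,0,0,0],[0,0,-3,0,0,0],[0,0,-3,0,0,0],[0,0,-3,0,0,0],[0,0,-3,0,0,0],[0,0,0,0,0,0],[0,0,0,0,0,0]]}}

```text
clock: 7.8
position: [633.4, -57.0, 87.9]
ee_rot: [-0.629, 0.777, 0.0, -0.0]
contact_force: [0.3, -0.1, -2.6]
gripper_width: 15.2
grasp_force: 58.9
```

Call:
{"fn": "play_rows", "kwargs": {"series": [[0,0,-3,0,0,0],[0,0,-3,0,0,0],[0,0,-3,0,0,0],[0,0,-2,0,0,0],[0,0,-1.5,0,0,0],[0,0,0,0,0,0],[0,0,0,0,0,0]]}}

```text
clock: 8.38
position: [633.4, -57.0, 75.7]
ee_rot: [-0.629, 0.777, 0.0, -0.0]
contact_force: [0.4, -0.7, -1.9]
gripper_width: 15.6
grasp_force: 58.9
```

Call:
{"fn": "play_rows", "kwargs": {"series": [[0,0,-0.8,0,0,0],[0,0,0,0,0,0],[0,0,0,0,0,0]]}}

```text
clock: 8.63
position: [633.5, -57.0, 75.1]
ee_rot: [-0.629, 0.777, -0.0, 0.0]
contact_force: [0.4, -0.5, -2.3]
gripper_width: 15.4
grasp_force: 58.9
```

Call:
{"fn": "play_rows", "kwargs": {"series": [[0,0,0,0,0,0],[0,0,0,0,0,0],[0,0,0,0,0,0],[0,0,0,0,0,0],[0,0,0,0,0,0],[0,0,0,0,0,0],[0,0,0,0,0,0],[0,0,0,0,0,0],[0,0,0,0,0,0]], "gripper": 1}}

```text
clock: 9.38
position: [633.5, -57.0, 75.0]
ee_rot: [-0.629, 0.777, -0.0, -0.0]
contact_force: [-0.2, 0.7, 0.8]
gripper_width: 85.1
grasp_force: 0.0
```

Call:
{"fn": "play_rows", "kwargs": {"series": [[0,0,8,0,0,0],[0,0,20,0,0,0],[0,0,30,0,0,0],[0,0,35,0,0,0],[-5,0,30,0,0,0],[-20,-3,10,0,0,0],[-30,-4,0,0,0,0],[-30,-4,0,0,0,0],[-30,-4,0,0,0,0],[-25,-3,0,0,0,0],[-15,-2,0,0,0,0],[-6.5,-1,0,0,0,0],[0,0,0,0,0,0],[0,0,0,0,0,0]]}}

```text
clock: 10.55
position: [472.9, -77.9, 208.8]
ee_rot: [-0.629, 0.777, -0.001, 0.001]
contact_force: [-0.2, 0.8, 0.7]
gripper_width: 85.0
grasp_force: 0.0
```

Call:
{"fn": "play_rows", "kwargs": {"series": [[0,0,0,0,0,0],[0,0,0,0,0,0],[0,0,0,0,0,0],[0,0,0,0,0,0],[0,0,0,0,0,0],[0,0,0,0,0,0],[0,0,0,0,0,0],[0,0,0,0,0,0],[0,0,0,0,0,0]], "gripper": 0}}

```text
clock: 11.3
position: [472.0, -78.0, 208.0]
ee_rot: [-0.629, 0.777, -0.0, 0.0]
contact_force: [-0.2, 0.4, -0.4]
gripper_width: -0.1
grasp_force: 0.0
```

```bash
python3 - <<'E'
from bench import *
from h import *
s=read_state();print(s['clock'],s['position'],s['gripper_width'],s['contact_force'])
d=get_image('wrist');pickle.dump(d,open('pics/w4.pkl','wb'))
t=get_image('top');pickle.dump(t,open('pics/t4.pkl','wb'))
c=np.zeros((600,800,3),np.uint8)
c[:400,:640]=d['image'][:,:,::-1]
c[400:600,:400]=cv2.resize(t['image'][132:222,295:415,::-1],None,fx=4,fy=4,interpolation=cv2.INTER_CUBIC)[:200,:400]
cv2.imwrite('pics/z4.png',np.clip(c*1.3,0,255).astype(np.uint8))
print(proj(d,(478.9,-44.1,85)),proj(d,(478.9,-44.1,64)))
E
```

```text
11.3 [471.99769975 -77.97161031 208.03341742] -0.06256644659575218 [-0.22842639  0.38623792 -0.35488017]
(np.float64(316.834910154123), np.float64(245.3999670969443)) (np.float64(316.78178432403047), np.float64(234.72006869682883))
```

View pics/z4.png

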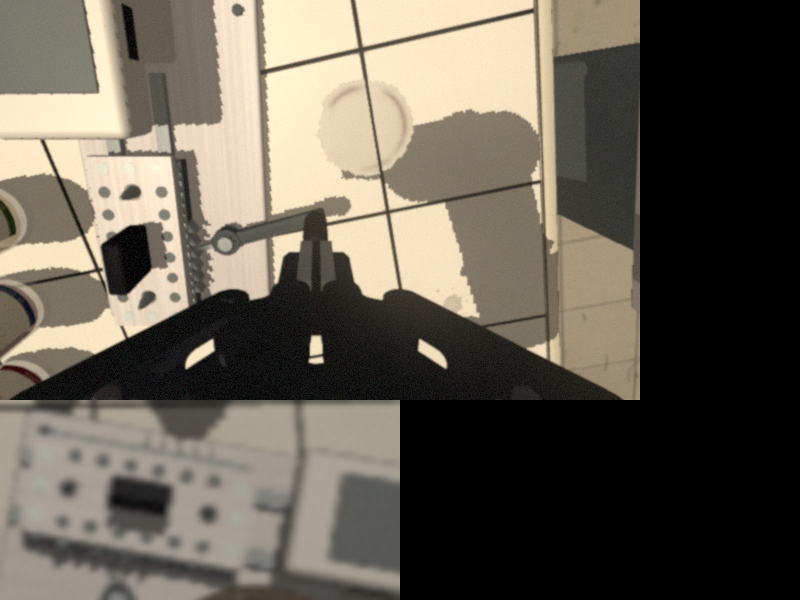

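The plate is seated over both pins (bottom and left panels). The handle is near (316,235), where it was predicted, so I'll descend behind it.

Call:
{"fn": "play_rows", "kwargs": {"series": [[0,0,-15,0,0,0],[0,0,-30,0,0,0],[0,0,-30,0,0,0],[0,0,-30,0,0,0],[0,0,-20,0,0,0],[0,0,-10,0,0,0],[0,0,0,0,0,0],[2,10,0,0,0,0],[1,5,0,0,0,0],[0,0,0,0,0,0],[0,0,0,0,0,0]]}}

```text
clock: 12.32
position: [475.5, -62.4, 73.9]
ee_rot: [-0.629, 0.777, -0.0, 0.001]
contact_force: [0.1, -2.1, -0.5]
gripper_width: 0.1
grasp_force: 0.6
```

Call:
{"fn": "play_rows", "kwargs": {"series": [[1.6,8,0,0,0,0],[1.6,8,0,0,0,0],[1.6,8,0,0,0,0],[1,5,0,0,0,0],[0,0,0,0,0,0],[0,0,0,0,0,0]]}}

```text
clock: 12.82
position: [478.9, -34.1, 72.9]
ee_rot: [-0.629, 0.777, 0.001, -0.002]
contact_force: [-3.8, -3.1, 0.5]
gripper_width: 0.1
grasp_force: 2.1
```

Call:
{"fn": "play_rows", "kwargs": {"series": [[1.2,6,0,0,0,0],[1,5,0,0,0,0],[0,0,0,0,0,0],[0,0,0,0,0,0]]}}

```text
clock: 13.15
position: [481.7, -23.3, 72.9]
ee_rot: [-0.629, 0.777, 0.001, -0.001]
contact_force: [-2.7, -4.4, -0.3]
gripper_width: -0.1
grasp_force: 2.4
```

Call:
{"fn": "play_rows", "kwargs": {"series": [[0.6,3,0,0,0,0],[0,0,0,0,0,0],[0,0,0,0,0,0]]}}

```text
clock: 13.4
position: [482.6, -20.5, 72.9]
ee_rot: [-0.629, 0.777, 0.0, -0.001]
contact_force: [-2.9, -5.7, -1.3]
gripper_width: 0.1
grasp_force: 2.9
```

Call:
{"fn": "play_rows", "kwargs": {"series": [[0.6,3,0,0,0,0],[0,0,0,0,0,0],[0,0,0,0,0,0]]}}

```text
clock: 13.65
position: [482.9, -19.2, 72.9]
ee_rot: [-0.629, 0.778, -0.0, -0.002]
contact_force: [-0.9, -15.2, -1.4]
gripper_width: 0.2
grasp_force: 7.1
```

```bash
python3 - <<'E'
from bench import *
s=read_state();print(s['position'],s['contact_force'],s['wrist_torque'])
E
```

```text
[482.87176467 -19.18746448  72.88398686] [ -0.90864094 -15.15633587  -1.36835114] [-4.08845225  0.01264393 -0.01001066]
```

The force jump shows the end stop. I'll retreat fully and let the lever spring back.

Call:
{"fn": "play_rows", "kwargs": {"series": [[-2,-10,0,0,0,0],[-3,-15,0,0,0,0],[-3,-15,0,0,0,0],[-3,-15,0,0,0,0],[-1,-5,0,0,0,0],[0,0,0,0,0,0],[0,0,0,0,0,0],[0,0,0,0,0,0],[0,0,0,0,0,0],[0,0,0,0,0,0]]}}

```text
clock: 14.48
position: [472.5, -76.4, 73.1]
ee_rot: [-0.629, 0.777, -0.0, 0.0]
contact_force: [-0.1, 0.8, 0.3]
gripper_width: -0.2
grasp_force: 0.0
```

```bash
python3 - <<'E'
from bench import *
from h import *
s=read_state();print(s['clock'],s['position'],s['contact_force'])
d=get_image('wrist');pickle.dump(d,open('pics/w5.pkl','wb'))
t=get_image('top')
c=np.zeros((600,800,3),np.uint8)
c[:400,:640]=d['image'][:,:,::-1]
c[400:600,:400]=cv2.resize(t['image'][132:222,295:415,::-1],None,fx=4,fy=4,interpolation=cv2.INTER_CUBIC)[:200,:400]
cv2.imwrite('pics/z5.png',np.clip(c*1.3,0,255).astype(np.uint8))
for z in (64,85):print(proj(d,(478.9,-44.1,z)))
E
```

```text
14.4833 [472.51067886 -76.38900437  73.07636508] [-0.0637035   0.75891614  0.32964602]
(np.float64(317.74580535716285), np.float64(350.15050782625616))
(np.float64(317.97787304602394), np.float64(389.6122859763932))
```

View pics/z5.png

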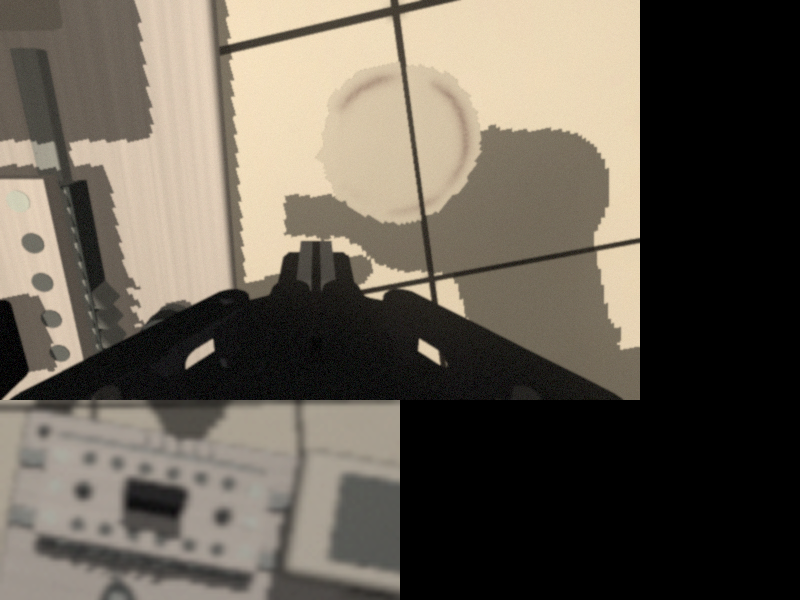

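The carriage moved about one notch and the plate is still seated. Second stroke next.

Call:
{"fn": "play_rows", "kwargs": {"series": [[2,10,0,0,0,0],[1.6,8,0,0,0,0],[0,0,0,0,0,0]]}}

```text
clock: 14.83
position: [475.1, -58.0, 72.7]
ee_rot: [-0.63, 0.777, 0.001, -0.001]
contact_force: [-1.8, -2.6, 1.0]
gripper_width: 0.3
grasp_force: 1.2
```

Call:
{"fn": "play_rows", "kwargs": {"series": [[1.6,8,0,0,0,0],[1.6,8,0,0,0,0],[1.6,8,0,0,0,0],[1.2,6,0,0,0,0],[1.2,6,0,0,0,0],[1,5,0,0,0,0],[0.2,1,0,0,0,0],[0,0,0,0,0,0],[0,0,0,0,0,0],[0,0,0,0,0,0]]}}

```text
clock: 15.67
position: [481.4, -19.1, 72.1]
ee_rot: [-0.629, 0.778, 0.001, -0.004]
contact_force: [-2.2, -10.8, -0.3]
gripper_width: -0.0
grasp_force: 5.6
```

Call:
{"fn": "play_rows", "kwargs": {"series": [[0,2,0,0,0,0],[0,0,0,0,0,0],[0,0,0,0,0,0]]}}

```text
clock: 15.92
position: [481.4, -18.5, 72.2]
ee_rot: [-0.629, 0.778, 0.0, -0.005]
contact_force: [0.9, -20.2, -0.5]
gripper_width: 0.0
grasp_force: 9.5
```

Call:
{"fn": "play_rows", "kwargs": {"series": [[-2,-12,0,0,0,0],[-3,-15,0,0,0,0],[-3,-15,0,0,0,0],[-3,-15,0,0,0,0],[-1,-5,0,0,0,0],[0,0,0,0,0,0],[0,0,0,0,0,0],[0,0,0,0,0,0],[0,0,0,0,0,0],[0,0,0,0,0,0]]}}

```text
clock: 16.75
position: [472.5, -76.4, 73.0]
ee_rot: [-0.629, 0.777, -0.0, 0.0]
contact_force: [0.3, 0.6, -0.4]
gripper_width: 0.2
grasp_force: 0.0
```

Call:
{"fn": "play_rows", "kwargs": {"series": [[2,10,0,0,0,0],[1.6,8,0,0,0,0],[0,0,0,0,0,0]]}}

```text
clock: 17.0
position: [475.1, -57.9, 72.7]
ee_rot: [-0.63, 0.777, 0.001, -0.001]
contact_force: [-1.8, -2.1, 0.3]
gripper_width: 0.2
grasp_force: 1.2
```

Call:
{"fn": "play_rows", "kwargs": {"series": [[1.6,8,0,0,0,0],[1.6,8,0,0,0,0],[1.6,8,0,0,0,0],[1.2,6,0,0,0,0],[1.2,6,0,0,0,0],[1,5,0,0,0,0],[0.2,1,0,0,0,0],[0,2,0,0,0,0],[0,0,0,0,0,0],[0,0,0,0,0,0]]}}

```text
clock: 17.83
position: [481.5, -18.5, 72.2]
ee_rot: [-0.629, 0.778, 0.0, -0.005]
contact_force: [0.9, -20.3, -0.7]
gripper_width: 0.1
grasp_force: 9.6
```

Third end stop reached. I'll retreat, lift clear and check.

Call:
{"fn": "play_rows", "kwargs": {"series": [[-2,-12,0,0,0,0],[-3,-15,0,0,0,0],[-3,-15,0,0,0,0],[-3,-15,0,0,0,0],[-1,-8,0,0,0,0],[0,0,0,0,0,0],[0,0,15,0,0,0],[0,0,30,0,0,0],[0,-10,30,0,0,0],[-10,-30,30,0,0,0],[-10,-35,10,0,0,0],[-10,-35,0,0,0,0],[-10,-35,0,0,0,0],[-10,-35,0,0,0,0],[0,-20,0,0,0,0],[0,0,0,0,0,0],[0,0,0,0,0,0]]}}

```text
clock: 19.25
position: [422.9, -279.0, 186.5]
ee_rot: [-0.628, 0.778, -0.0, 0.0]
contact_force: [-0.8, -0.3, -0.5]
gripper_width: -0.1
grasp_force: 0.0
```

```bash
python3 - <<'E'
from bench import *
from h import *
s=read_state();print(s['clock'],s['position'],s['contact_force'])
t=get_image('top');pickle.dump(t,open('pics/t6.pkl','wb'))
cv2.imwrite('pics/z6.png',np.clip(cv2.resize(t['image'][125:225,285:415,::-1],None,fx=6,fy=6,interpolation=cv2.INTER_CUBIC)*1.6,0,255).astype(np.uint8))
E
```

```text
19.25 [ 422.9415381  -278.97289963  186.54973267] [-0.78164037 -0.31332775 -0.5118946 ]
```

View pics/z6.png

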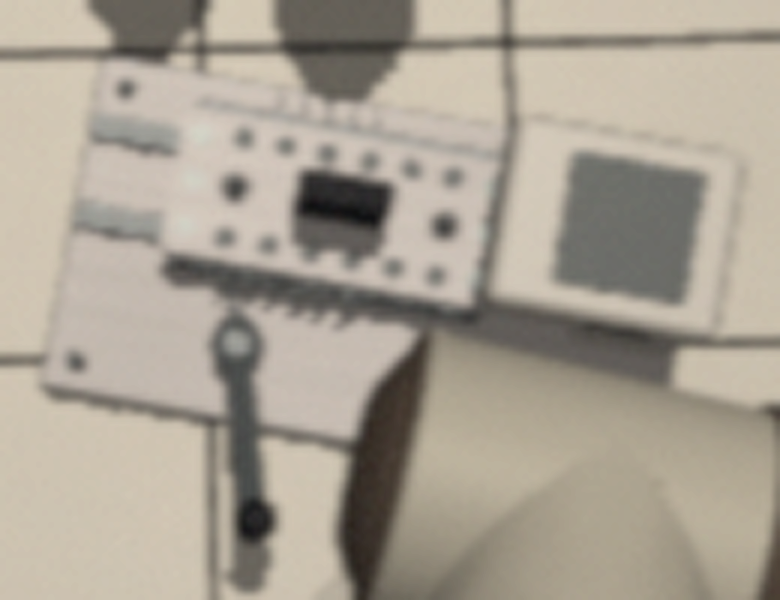

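The plate is flat over both pins. The carriage stands about 34 mm past its start, which matches three notches, and the lever is home. Handing in.

```bash
python3 -c "
from bench import *
print(job_done())"
```

```text
the job is handed in; nothing more can be done
None
```

I seated the plate on the guide pins, let it go, fed it with exactly three full lever strokes, and handed the job in at about 19 s; the last image showed it flat and the lever back home, but hand-in returned no verdict.

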